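# Pack the test kit into the slide-cover bin

### The job

Put the test kit away: load the brown bottle that leans in the angled wooden stand, the timer and the marker pen into the open grey bin, the bottle standing upright on the bin's floor. Then press the cover's grip tab down and, keeping it down, slide the cover fully shut over them, and let the tab spring up again. Leave the other things on the bench where they are.

Things in the scene. Friction and masses are not known exactly. Their poses are not given: they have to be found in the camera images.
- kit_bin: Fixed grey bin. Origin: centre of its underside; x along its length to the far end, where the open cover stands on rails; y to its left. Inside 180 mm (x) by 160 mm (y), floor 4 mm up; walls 8 mm thick, 98 mm high. Side rails (y 80 to 92 mm either side) rise to 111 mm and run from x = -98 to +274 mm. With the cover open, the mouth is free from x = -90 to +80 mm. Room under the shut cover: 95 mm.
- bin_cover (a joint): The bin's flat aluminium cover, 186 x 166 x 5 mm, top 104 mm above the bench, sliding along the bin's x on the rails: 0 = fully shut (hard end stop), about 0.174 = open as found; shutting moves it to the bin's -x. 1 N of friction, but a catch holds it every 16 mm unless the tab is held down.
- bin_tab (a joint): Spring grip tab on the cover: 0 = up (caught), 0.008 m = fully down. It moves straight down, is free of the catch from 0.006 m on, needs about 2 N to start and 6 N to be fully down, and springs up when let go.
- tab_top (a point): Top centre of the grip tab, an upright black ridge 12 mm thick along the bin's x, 36 mm wide along the bin's y. Tab up: top 136 mm above the bench, standing 26 mm out of a raised grey plate (56 x 56 mm, top 110 mm above the bench). On the bin's centre line, at x = -55 mm of the bin when shut, about +119 mm when open. It can be pinched across its 12 mm and pushed down so.
- bottle_stand: Fixed light wooden stand, base 110 x 80 mm, origin under it. The bottle in it leans 35 degrees from upright towards the stand's -x (its front). Two cheeks beside the bottle, 56 mm apart over all, cover only its lowest 30 mm; a 44 mm wide bed under it reaches 55 mm along it.
- bottle: Brown bottle, 42 mm diameter, 85 mm high over a black cap (cap 32 mm diameter, the last 9 mm; straight body up to about 70 mm), 80 g, loose in the stand. Origin: centre of its underside; z along the bottle to the cap. Draw it out along its own z.
- timer: Small white timer standing on its narrow bottom edge, 24 mm thick (x, collider -10 to +12 mm), 62 mm wide (y), 66 mm high, 90 g. Origin: centre of its underside.
- marker: White marker pen with a black cap, lying on the bench: 133 mm long along its x, 18 mm diameter, 20 g. Origin: on its lowest line at mid-length as it lay at the start (the pen's axis is 9 mm above along its own z).
- mixer_stand: Fixed lab stirrer behind the right-hand things; keep the arm clear of it on the way to the bin. Origin: centre under its base plate (180 mm along x, 286 mm along y, 22 mm high; axes as the world). Motor head: x -50 to +50, y +20 to +140, 255 to 385 mm above the bench; thin shaft below it at x 0, y +73; column at x 0, y -97, 470 mm high.
- amber_standing: Bystander: a like brown bottle with a white cap, 42 mm diameter, 85 mm high, standing upright on the bench itself. Origin under its centre.
- tape_roll: Bystander: roll of brown tape lying flat, 100 mm diameter, 48 mm high. Origin under its centre.
- calculator: Bystander: desk calculator, 118 x 72 x 16 mm, lying flat. Origin under its centre.
Mind the look-alikes: they are no part of the job. Leave any purple look-alike of the timer alone.

How it is judged:
By the outcome, as a careful person would: the job done as asked, in the order asked, and still so for the second after the job is handed in, with the robot touching nothing.
It also fails if it takes over 72 s, if anything falls off the work surface, if the arm or the gripper's body presses on something with over 40 N, if the wrist force passes 120 N, or if a joint passes its speed limit or range.

### The arm

A 7-joint arm with a two-finger parallel gripper is mounted at the origin on a cart in front of the work surface, level with it; the furniture and walls round the work are solid. World frame = base frame: x ahead of the robot, y to its left, z up, the work surface at z = 0. Lengths are in mm, angles in rad, forces in N, time in s.
With the tool pointing down it reaches from about 400 to 875 mm from the base axis. Payload 4.4 kg.
Tool frame: the origin (TCP) lies at the very end of the fingers, on their centre line; the grasp point (between the pads) lies 19 mm behind it; y points along the fingers, z is the direction in which the jaws open and shut, and the axes are right-handed (so a half turn about y gives the same grasp; the last joint's range is limited). The gripper opens to 85 mm and grips with 20 to 120 N. Pads are 22 mm wide; open, the fingers measure 114 mm over their backs; the gripper's body (76 mm by 85 mm) begins 54 mm behind the grasp point. The pads swing forward as they close: fully open they stand 13 mm farther back than shut.
Start: joints at [1.102, 0.628, 0.038, 1.517, -0.027, 0.996, -0.02], TCP at [254.825, -597.981, 231.313] pointing down, gripper open.
Joint ranges: [-3.06, 3.06], [-0.37, 2.12], [-1.25, 1.32], [0.18, 2.47], [-1.1, 4.24], [0.23, 1.98], [-2.94, 2.94]. Speed limits (rad/s): [2.57, 2.57, 3.14, 3.14, 3.14, 3.14, 3.14].

### API

Orientations are given as [roll, pitch, yaw] about the fixed x, y, z axes, in that order (R = Rz(yaw) Ry(pitch) Rx(roll)).
In Python, from cell import * gives the robot as it stands.
- The arm moves only by the tool apply_moves, never from a script. Its argument "targets" is a list of rows, each a list of 6 numbers: the shift along the tool's x, y, z in units of 40 mm (1.0 is 40 mm), then the turn, a rotation vector about the tool's x, y, z in units of 8 degrees (1.0 is 8 degrees). A call has 1 to 12 rows; each row shifts and turns the commanded pose from where the row before left it, along the tool's axes as they then stand; what a row does not reach is not made up. A row lasts 1/8 s, in which the tool goes at most 62.5 mm and 10.7 degrees, less where a joint would pass 70% of its speed; a pose out of reach is approached as far as the arm can. A call is refused whole if a number of a shift passes 1 or a number of a turn 1, either way. A call with a gripper value outside its range is refused whole. "jaw" is the gripper command: -1 is shut, 1 is fully open, values between are in proportion, set as the call begins (left out, the last holds). The fingers move at their own pace and stop on an object; the grip force is fixed at half the most. Time passes only in rows, so rows that do not move let the fingers close. It gives the time, the measured TCP pose, the force and the opening at its end, in the units of the state.
- read_state(): the state, without advancing time (a new reading comes with each control period).
- get_image(name): name is "side" or "top" or "wrist"; returns the picture (480x640x3 uint8, red, green, blue); there is no depth.
- calibration(name): a dict with "fx", "fy", "cx", "cy" (pixels), "world_from_camera" (4x4, takes a point from camera to world coordinates). Camera axes: x right, y down, z forward; pixel columns grow to the right and rows downward; lengths in mm; the calibration is good to about 2 mm. The wrist camera is an equidistant fisheye: a pixel r from the principal point sees the ray r / f radians off the axis. A picture is of the moment at which its call begins: read the wrist's pose just before it. calibration takes no time and is no camera call; for the wrist camera it gives the pose at the moment of the call.
- finish_job(): hands the job in, once; it reports no verdict.
The state is a dict: "clock": time; "qpos": joint angles; "qd": joint speeds; "tau": joint torques, N m; "eef_pos": TCP position; "tool_rot": TCP orientation; "force": force on the tool from outside, world axes, zero at the start; "torque": the same for the moment, N m; "width": finger opening in mm.
Only numpy, scipy, OpenCV 4.12 (cv2) and the standard library are available. Lean on these libraries where they do the work, as an engineer would, in place of code of your own. Each camera call takes 0.05 s, during which the arm holds its last target. There are 200 camera calls.

## Working session

There is one attempt and no reset: what is moved stays moved. The work goes in short steps, Python scripts to look and compute and a tool call to move; the robot and the scene stay as the last step left them, time stands still between calls to the robot, and variables do not carry over. Pictures are saved under pics/ and viewed, about 8 in all and at most 12, crops included, and the job is handed in when it is done.

Besides the shell and the picture viewer there is one more tool, called after "Request:" by a JSON object that holds its "fn" and its "kwargs". apply_moves: Moves the arm, as the interface text tells. Its arguments: {"type":"object","properties":{"targets":{"type":"array"},"jaw":{"type":"number"}},"required":["targets"]}

```bash
mkdir -p pics; ls
python3 - <<'E'
from cell import *
import cv2,numpy as np
np.set_printoptions(precision=4,suppress=True)
s=read_state();print(s['clock'],s['eef_pos'],s['tool_rot'],s['width'])
for n in("side","top"):
    c=calibration(n);print(n,c['fx'],c['fy'],c['cx'],c['cy']);print(np.array(c['world_from_camera']))
    cv2.imwrite(f'pics/{n}0.png',get_image(n)[:,:,::-1])
E
```

```text
pics
0.0 [ 254.5589 -597.383   230.3754] [-1.5727 -0.     -2.7388] 85.5491036199581
side 621.7425563557329 621.7425563557329 316.3291853214803 234.41622890097082
[[    0.9875    -0.0942     0.1267   391.0577]
 [   -0.1579    -0.5746     0.8031 -1205.4847]
 [   -0.0028    -0.813     -0.5823   961.7114]
 [    0.         0.         0.         1.    ]]
top 531.5906685863334 531.5906685863334 319.80627623027465 232.27449889797404
[[  -0.039    -0.9752    0.2179  312.9062]
 [  -0.9992    0.039    -0.0042  -32.266 ]
 [  -0.0044   -0.2179   -0.976  1318.0888]
 [   0.        0.        0.        1.    ]]
```

View pics/top0.png

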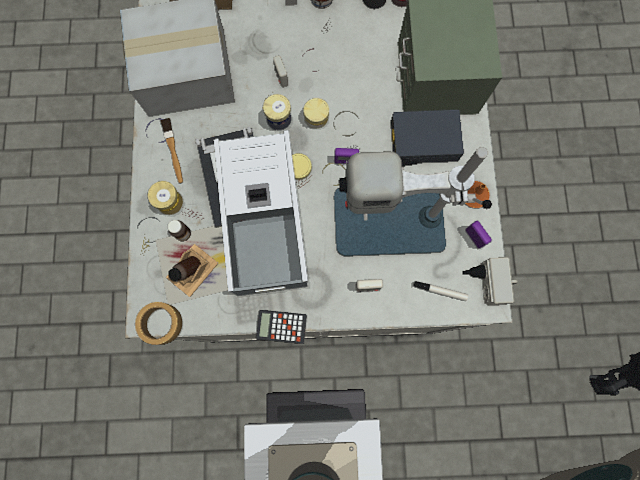

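View pics/side0.png

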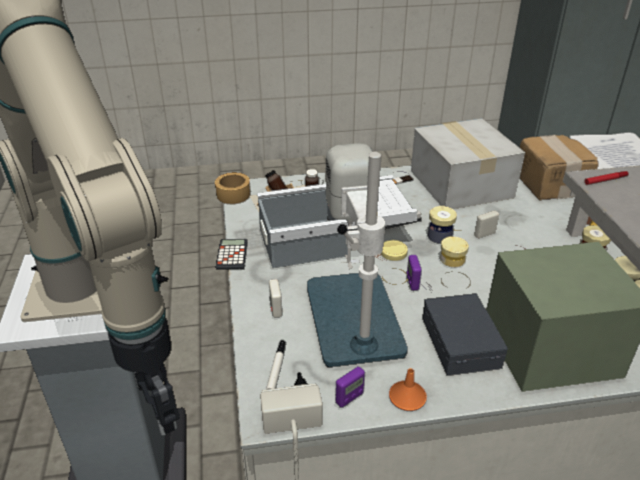

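Top view: bin at (262,230), with its cover open to the rear. The brown bottle in the stand is at (183,270) and the white-capped standing bottle at (178,229). The white timer is at (369,284), with purple look-alikes at (346,155) and (479,234) and a whitish block at (280,70). The marker is at (440,291), beside a white adapter box at (498,281). I'll check the choices in one close crop and measure.

```bash
cat > h.py <<'E'
from cell import *
import cv2,numpy as np
from scipy.spatial.transform import Rotation as R
np.set_printoptions(precision=3,suppress=True)
def ray(n,u,v,c=None):
    c=c or calibration(n);T=np.array(c['world_from_camera'])
    x=(u-c['cx'])/c['fx'];y=(v-c['cy'])/c['fy']
    if n=='wrist':
        r=np.hypot(x,y);d=np.array([x/r*np.sin(r),y/r*np.sin(r),np.cos(r)]) if r>0 else np.array([0,0,1.])
    else: d=np.array([x,y,1.])
    return T[:3,3],T[:3,:3]@d
def at(n,u,v,z,c=None):
    o,d=ray(n,u,v,c);return o+d*(z-o[2])/d[2]
def proj(n,P,c=None):
    c=c or calibration(n);T=np.linalg.inv(np.array(c['world_from_camera']))
    p=T[:3,:3]@np.array(P,float)+T[:3,3]
    if n=='wrist':
        r=np.hypot(p[0],p[1]);th=np.arctan2(r,p[2]);k=th/max(r,1e-9);return np.array([c['cx']+c['fx']*k*p[0],c['cy']+c['fy']*k*p[1]])
    return np.array([c['cx']+c['fx']*p[0]/p[2],c['cy']+c['fy']*p[1]/p[2]])
def tool(): # origin, R
    s=read_state();return np.array(s['eef_pos']),R.from_euler('xyz',s['tool_rot'])
def go(pos,y,z):
    """print shift (units) and turn (units) to tcp pos with tool y dir, z dir"""
    p,r=tool();y=np.array(y,float);y/=np.linalg.norm(y);z=np.array(z,float);z-=y*(z@y);z/=np.linalg.norm(z)
    best=None
    for sg in(1,-1):
        g=R.from_matrix(np.c_[np.cross(y,sg*z),y,sg*z]);v=(r.inv()*g).as_rotvec(degrees=True)
        print('shift mm tool',r.inv().apply(np.array(pos)-p),'units',r.inv().apply(np.array(pos)-p)/40,'| turn units',v/8,'| shift in target frame units',g.inv().apply(np.array(pos)-p)/40)
E
python3 - <<'E'
from h import *
t=cv2.imread('pics/top0.png');s=cv2.imread('pics/side0.png')
def cr(i,x,y,w,h):return cv2.resize(i[y:y+h,x:x+w],(400,300),interpolation=cv2.INTER_CUBIC)
cv2.imwrite('pics/c1.png',np.vstack([np.hstack([cr(t,150,200,100,75*1)if 0 else cr(t,140,210,120,90),cr(t,340,240,180,135)]),np.hstack([cr(t,205,120,120,90),cr(s,215,250,180,135)])]))
p,r=tool();print(r.as_matrix())
for n,u,v,z in[('bin fl',228,290,98),('bin fr',308,286,98),('timer top L',356,284,66),('timer R',382,284,66),('mk cap',414,285,9),('mk end',466,299,9),('tab',258,190,136),('bottle cap',176,274,75),('mixer',390,223,0)]:print(n,at('top',u,v,z))
print(R.from_euler('xyz',read_state()['tool_rot']).as_matrix(), calibration('wrist'))
E
```

```text
[[-0.92  -0.001  0.392]
 [-0.392  0.002 -0.92 ]
 [-0.    -1.    -0.002]]
bin fl [457.947 178.513  98.   ]
bin fr [459.887  -5.498  98.   ]
timer top L [ 463.991 -118.227   66.   ]
timer R [ 461.565 -179.543   66.   ]
mk cap [ 462.744 -264.921    9.   ]
mk end [ 423.384 -389.535    9.   ]
tab [683.02  102.007 136.   ]
bottle cap [503.288 305.027  75.   ]
mixer [ 624.251 -217.724    0.   ]
[[-0.92  -0.001  0.392]
 [-0.392  0.002 -0.92 ]
 [-0.    -1.    -0.002]] {'fx': 371.64829954431775, 'fy': 371.64829954431775, 'cx': 318.5937422644165, 'cy': 242.94455352881914, 'world_from_camera': array([[   0.393,   -0.877,   -0.276,  325.12 ],
       [  -0.92 ,   -0.375,   -0.116, -567.876],
       [  -0.002,    0.299,   -0.954,  372.822],
       [   0.   ,    0.   ,    0.   ,    1.   ]])}
```

View pics/c1.png

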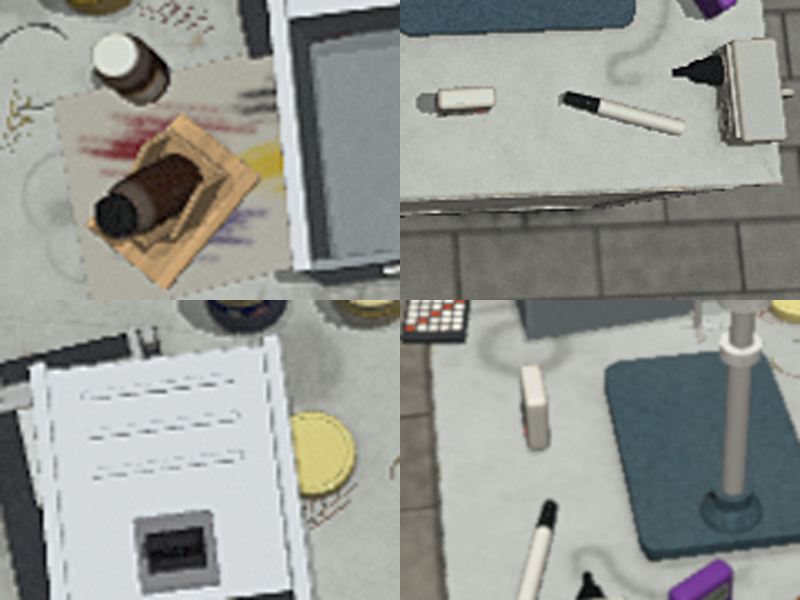

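Choices by the description: the timer is the white block at (369,284), standing 62 mm wide. The marker is the pen with a black cap at (440,291). The bottle is the black-capped one leaning in the stand at (183,270). Next I'll work out the stand and bin axes.

Run:
```python
from h import *
from scipy.optimize import least_squares
c=calibration('top')
q=np.array([(183,115),(260,180),(165,285),(92,222)])/3.333+[140,210]
for z in(0,15):
    w=np.array([at('top',u,v,z)for u,v in q]);print(z,w[:,:2],[np.linalg.norm(w[i]-w[(i+1)%4]) for i in range(4)],w.mean(0))
# bin: rail tops in crop 3 (205,120,sc 3.333) and front
L=np.array([at('top',228,290,111),at('top',205+40/3.333,120+368/3.333,111)]);Rr=np.array([at('top',307.5,286.5,111),at('top',205+270/3.333,120+340/3.333,111)])
print(L,Rr)
for l in(L,Rr):d=l[1]-l[0];print(np.degrees(np.arctan2(d[1],d[0])),np.linalg.norm(d))
# tab in crop
print('tab',at('top',205+176/3.333,120+550/3.333,136))
# bottle cap centre
o,d=ray('top',140+117/3.333,210+213/3.333);print('cap',o+d*(75-o[2])/d[2])
```

```text
0 [[588.15  279.022]
 [535.888 220.427]
 [459.704 290.832]
 [509.041 346.225]] [np.float64(78.51577633439857), np.float64(103.73468807269121), np.float64(74.17888792048257), np.float64(103.79976661559874)] [523.196 284.127   0.   ]
15 [[585.018 275.48 ]
 [533.35  217.552]
 [458.033 287.156]
 [506.809 341.918]] [np.float64(77.62225790691035), np.float64(102.55417557329314), np.float64(73.33472377434654), np.float64(102.61851351501149)] [520.802 280.526  15.   ]
[[456.402 176.268 111.   ]
 [596.438 201.71  111.   ]] [[457.226  -4.608 111.   ]
 [610.136  40.465 111.   ]]
10.297439540940694 142.32824308415886
16.42398575267405 159.41473040006122
tab [461.93  105.462 136.   ]
cap [503.595 307.146  75.   ]
```

Run:
```python
from h import *
k=3.3333
f=lambda x,y,z:at('top',205+x/k,120+(y-300)/k,z)
L=np.array([at('top',228,290,111),f(40,368,111)]);Rr=np.array([at('top',307.5,286.5,111),f(270,340,111)])
for l in(L,Rr):d=l[1]-l[0];print(l,np.degrees(np.arctan2(d[1],d[0])),np.linalg.norm(d))
print('tab',f(176,550,136),'plate',f(135,515,110),f(215,512,110),f(139,590,110),f(215,590,110))
print([ (n,proj('top',p)) for n,p in {'x':(557,86,111)}.items()])
```

```text
[[456.402 176.268 111.   ]
 [820.212 202.416 111.   ]] 4.1109986052711465 364.74886344386937
[[457.226  -4.608 111.   ]
 [835.139  34.823 111.   ]] 5.9566387364971325 379.96440970572723
tab [670.954 102.634 136.   ] plate [706.004 134.486 110.   ] [705.936  77.4   110.   ] [650.459 132.134 110.   ] [648.3    78.459 110.   ]
[('x', array([266.928, 245.06 ]))]
```

Request:
{"fn": "apply_moves", "kwargs": {"targets": [[-1, -0.1, -0.73, 0, 0, 0], [-1, -0.1, -0.73, 0, 0, 0], [-1, -0.1, -0.73, 0, 0, 0], [-1, -0.1, -0.73, 0, 0, 0], [-1, -0.1, -0.73, 0, 0, 0], [-1, -0.1, -0.73, 0, 0, 0], [-1, -0.1, -0.73, 0, 0, 0], [0, 0, 0, 0, 0, 0]]}}

```text
clock: 1.1
eef_pos: [435.0, -295.6, 259.4]
tool_rot: [-1.572, 0.002, -2.731]
force: [-0.1, -1.0, 0.4]
width: 85.3
```

Run:
```python
from h import *
c=calibration('wrist');cv2.imwrite('pics/w1.png',get_image('wrist')[:,:,::-1]);np.save('w1.npy',c,allow_pickle=True)
print(tool()[0],c['world_from_camera'])
f=np.array([-.749,.663,0]);b=f*np.sin(np.radians(35))+[0,0,np.cos(np.radians(35))]
cap=at('top',175.1,273.9,92);print(cap,cap+b*110)
go(cap+b*110,-b,[.663,.749,0])
```

```text
[ 433.222 -298.4    259.237] [[   0.4     -0.875   -0.273  504.976]
 [  -0.916   -0.382   -0.118 -265.59 ]
 [  -0.002    0.297   -0.955  401.869]
 [   0.       0.       0.       1.   ]]
[501.002 302.512  92.   ] [453.745 344.343 182.107]
shift mm tool [-273.323   77.465 -582.051] units [ -6.833   1.937 -14.551] | turn units [  4.377 -13.876  -2.784] | shift in target frame units [-9.515 -4.31  12.372]
shift mm tool [-273.323   77.465 -582.051] units [ -6.833   1.937 -14.551] | turn units [2.476 7.839 3.894] | shift in target frame units [  9.515  -4.31  -12.372]
```

View pics/w1.png

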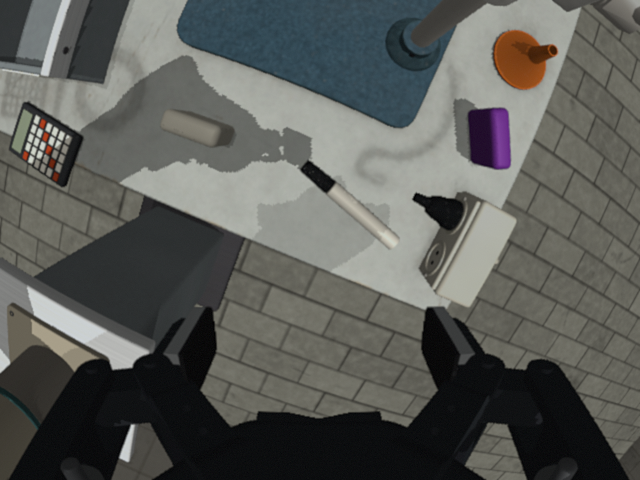

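Wrist view: the timer is at (192,127). The marker runs from its black cap at (308,168) to its end at (392,243). The purple look-alike is at (489,138) and the adapter at (465,250). Now I'll move on to the bottle.

Request:
{"fn": "apply_moves", "kwargs": {"targets": [[-0.5, 0, -1, 0, 0, 0], [-0.5, 0, -1, 0, 0, 0], [-0.5, 0, -1, 0, 0, 0], [-0.5, 0, -1, 0, 0, 0], [-0.5, 0, -1, 0, 0, 0], [-0.5, 0, -1, 0, 0, 0], [-0.5, 0, -1, 0, 0, 0], [-0.5, 0, -1, 0, 0, 0], [-0.5, 0, -1, 0, 0, 0], [-0.5, 0, -1, 0, 0, 0], [-0.5, 0, -1, 0, 0, 0], [-0.5, 0, -1, 0, 0, 0]]}}

```text
clock: 2.65
eef_pos: [465.9, 234.9, 259.0]
tool_rot: [-1.57, -0.0, -2.742]
force: [-0.1, 0.9, -0.2]
width: 85.5
```

Request:
{"fn": "apply_moves", "kwargs": {"targets": [[-0.4, 0, -1, 0.25, 0.78, 0.39], [0, 0, -1, 0.25, 0.78, 0.39], [0, 0, 0, 0.25, 0.78, 0.39], [0, 0, 0, 0.25, 0.78, 0.39], [0, 0, 0, 0.25, 0.78, 0.39], [0, 0, 0, 0.25, 0.78, 0.39], [0, 0, 0, 0.25, 0.78, 0.39], [0, 0, 0, 0.25, 0.78, 0.39], [0, 0, 0, 0.25, 0.78, 0.39], [0, 0, 0, 0.25, 0.78, 0.39], [0, 0, 0, 0, 0, 0]]}}

```text
clock: 4.03
eef_pos: [452.2, 316.4, 254.8]
tool_rot: [-1.548, 0.607, 2.451]
force: [0.3, 0.1, -0.4]
width: 85.4
```

Run:
```python
from h import *
print(read_state()['clock'],tool()[0],tool()[1].as_matrix())
c=calibration('wrist');cv2.imwrite('pics/w2.png',get_image('wrist')[:,:,::-1]);np.save('w2.npy',c,allow_pickle=True)
f=np.array([-.749,.663,0]);b=f*np.sin(np.radians(35))+[0,0,np.cos(np.radians(35))]
cap=at('top',175.1,273.9,92)
go(cap+b*110,-b,[.663,.749,0])
c1=np.load('w1.npy',allow_pickle=True).item()
A=at('wrist',308,168,9,c1);B=at('wrist',392,243,9,c1);print('marker',A,B,(A+B)/2)
for u,v in[(165,112),(222,126),(213,145),(163,130)]:print(at('wrist',u,v,66,c1),at('wrist',u,v,0,c1))
```

```text
4.025 [452.225 316.423 254.836] [[-0.633  0.425 -0.647]
 [ 0.524 -0.381 -0.762]
 [-0.57  -0.821  0.019]]
shift mm tool [ 56.128  49.898 -24.162] units [ 1.403  1.247 -0.604] | turn units [  0.069 -22.309   0.04 ] | shift in target frame units [-1.426  1.241  0.562]
shift mm tool [ 56.128  49.898 -24.162] units [ 1.403  1.247 -0.604] | turn units [-0.026  0.191  0.045] | shift in target frame units [ 1.426  1.241 -0.562]
marker [ 464.098 -270.574    9.   ] [ 425.56  -389.426    9.   ] [ 444.829 -330.       9.   ]
[ 469.15  -123.408   66.   ] [462.11  -95.468   0.   ]
[ 475.799 -181.968   66.   ] [ 470.065 -165.535    0.   ]
[ 456.42  -180.449   66.   ] [ 446.878 -163.718    0.   ]
[ 452.429 -127.766   66.   ] [ 442.103 -100.683    0.   ]
```

View pics/w2.png

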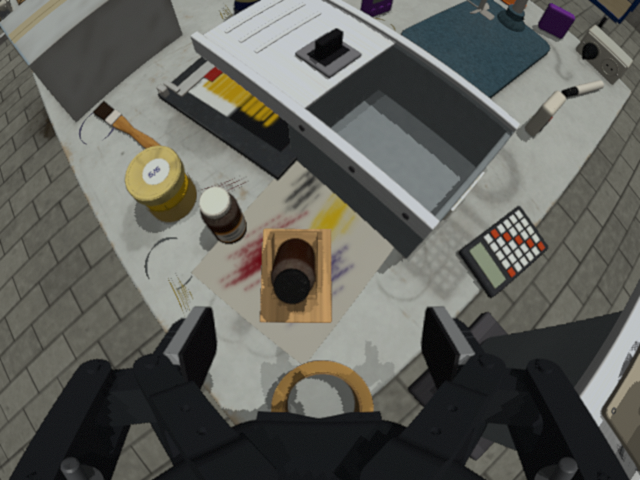

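Wrist view: the bottle's cap centre is at (292,288), and the stand lies square in the picture at (262-332, 229-322). The white-capped look-alike is at (215,205).

Run:
```python
from h import *
c=np.load('w2.npy',allow_pickle=True).item()
o1,d1=ray('wrist',292,288,c);o2,d2=ray('top',175.1,273.9)
A=np.c_[d1,-d2];t=np.linalg.lstsq(A,o2-o1,rcond=None)[0];p1=o1+d1*t[0];p2=o2+d2*t[1];print(p1,p2)
cap=(p1+p2)/2
f=np.array([-.749,.663,0]);b=f*np.sin(np.radians(35))+[0,0,np.cos(np.radians(35))]
print('base',cap-85*b,b)
q=[(262,322),(331,322),(332,230),(265,229)]
w=np.array([at('wrist',u,v,5,c) for u,v in q]);print(w)
for i in (0,1,2,3):
    d=w[(i+1)%4]-w[i];print(np.degrees(np.arctan2(d[1],d[0])),np.linalg.norm(d))
for s in(52,72): print('tcp grasp',cap-85*b+b*(s-19)); go(cap-85*b+b*(s-19),-b,[.663,.749,0])
```

```text
[498.231 304.622  82.678] [502.326 304.868  83.374]
base [536.795 272.421  13.398] [-0.43   0.38   0.819]
[[503.333 348.622   5.   ]
 [454.641 289.999   5.   ]
 [535.017 219.154   5.   ]
 [586.551 278.676   5.   ]]
-129.71257936970866 76.20743664433618
-41.39360103929669 107.14130239081135
49.11412685886963 78.73093332004936
139.95220244557845 108.70917947371792
tcp grasp [522.618 284.971  40.43 ]
shift mm tool [ 61.844 218.137 -26.131] units [ 1.546  5.453 -0.653] | turn units [  0.069 -22.309   0.04 ] | shift in target frame units [-1.597  5.446  0.592]
shift mm tool [ 61.844 218.137 -26.131] units [ 1.546  5.453 -0.653] | turn units [-0.026  0.191  0.045] | shift in target frame units [ 1.597  5.446 -0.592]
tcp grasp [514.026 292.576  56.813]
shift mm tool [ 61.969 198.136 -26.06 ] units [ 1.549  4.953 -0.651] | turn units [  0.069 -22.309   0.04 ] | shift in target frame units [-1.597  4.946  0.592]
shift mm tool [ 61.969 198.136 -26.06 ] units [ 1.549  4.953 -0.651] | turn units [-0.026  0.191  0.045] | shift in target frame units [ 1.597  4.946 -0.592]
```

Request:
{"fn": "apply_moves", "kwargs": {"targets": [[0.8, 0.4, -0.35, 0, 0, 0], [0.75, 0.4, -0.3, 0, 0, 0], [0, 0.8, 0, 0, 0, 0], [0, 0.8, 0, 0, 0, 0], [0, 0.8, 0, 0, 0, 0], [0, 0.6, 0, 0, 0, 0], [0, 0.5, 0, 0, 0, 0], [0, 0.5, 0, 0, 0, 0], [0, 0.3, 0, 0, 0, 0], [0, 0.3, 0, 0, 0, 0], [0, 0, 0, 0, 0, 0], [0, 0, 0, 0, 0, 0]]}}

```text
clock: 5.58
eef_pos: [521.1, 287.6, 42.7]
tool_rot: [-1.553, 0.602, 2.446]
force: [-0.6, 0.6, -0.3]
width: 85.6
```

Run:
```python
from h import *
a=get_image('wrist')[:,:,::-1];cv2.imwrite('pics/w3.png',a)
print(tool())
```

```text
(array([520.998, 287.805,  42.718]), Rotation.from_matrix(array([[-0.633,  0.423, -0.648],
                            [ 0.528, -0.376, -0.761],
                            [-0.566, -0.824,  0.015]])))
```

View pics/w3.png

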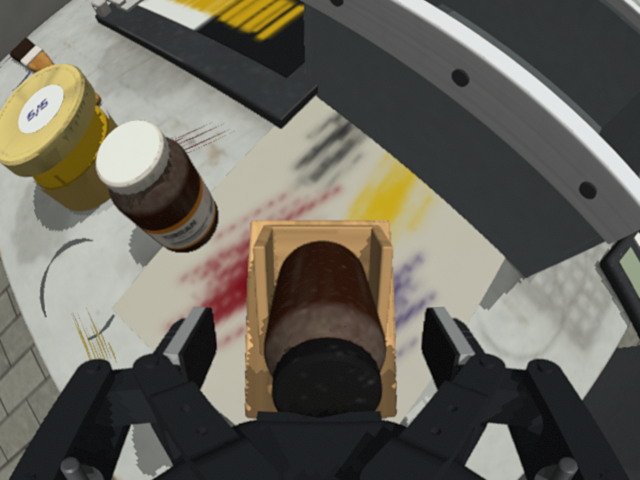

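Run:
```python
from h import *
p,r=tool();y=r.apply([0,1,0])
for k in(60,50,40,0,-30):print(k,proj('wrist',p-k*y))
x=r.apply([1,0,0]);print(proj('wrist',p-50*y+10*x))
```

```text
60 [318.756 408.222]
50 [318.729 387.09 ]
40 [318.704 368.51 ]
0 [318.632 313.216]
-30 [318.596 285.212]
[318.688 409.782]
```

Request:
{"fn": "apply_moves", "kwargs": {"targets": [[0, 0, 0, 0, 0, 0], [0, 0, 0, 0, 0, 0], [0, 0, 0, 0, 0, 0], [0, 0, 0, 0, 0, 0], [0, 0, 0, 0, 0, 0], [0, 0, 0, 0, 0, 0]], "jaw": -1}}

```text
clock: 6.38
eef_pos: [518.4, 287.4, 44.9]
tool_rot: [-1.55, 0.6, 2.446]
force: [-23.0, 5.1, 30.6]
width: 40.3
```

Request:
{"fn": "apply_moves", "kwargs": {"targets": [[0, 0, 0, 0, 0, 0], [0, -0.2, 0, 0, 0, 0], [0, -0.4, 0, 0, 0, 0], [0, -0.5, 0, 0, 0, 0], [0, -0.7, 0, 0, 0, 0], [0, -0.9, 0, 0, 0, 0], [0, -0.9, 0, 0, 0, 0], [0, -0.9, 0, 0, 0, 0], [0, -0.9, 0, 0, 0, 0], [0, -0.6, 0, 0, 0, 0], [0, 0, 0, 0, 0, 0]]}}

```text
clock: 7.75
eef_pos: [419.3, 379.5, 241.1]
tool_rot: [-1.555, 0.601, 2.447]
force: [0.8, 1.0, -0.9]
width: 39.9
```

Run:
```python
from h import *
u=np.array([np.cos(np.radians(5)),np.sin(np.radians(5)),0]);v=np.array([-u[1],u[0],0]);o=np.array([555.5,94,0])
p=o+38*u+45*v
print(p,tool()[0],tool()[1].as_matrix());go(p+[0,0,200],[0,0,-1],u)
```

```text
[589.433 142.141   0.   ] [419.29  379.512 241.137] [[-0.634  0.425 -0.647]
 [ 0.528 -0.374 -0.763]
 [-0.566 -0.824  0.013]]
shift mm tool [-209.779  194.956   70.509] units [-5.244  4.874  1.763] | turn units [ -5.089 -16.256  -1.971] | shift in target frame units [6.282 1.028 3.72 ]
shift mm tool [-209.779  194.956   70.509] units [-5.244  4.874  1.763] | turn units [ 1.596  5.443 -4.12 ] | shift in target frame units [-6.282  1.028 -3.72 ]
```

Request:
{"fn": "apply_moves", "kwargs": {"targets": [[0, 0, 0, 0.18, 0.6, -0.46], [0, 0, 0, 0.18, 0.6, -0.46], [0, 0, 0, 0.18, 0.6, -0.46], [0, 0, 0, 0.18, 0.6, -0.46], [0, 0, 0, 0.18, 0.6, -0.46], [0, 0, 0, 0.18, 0.6, -0.46], [0, 0, 0, 0.18, 0.6, -0.46], [0, 0, 0, 0.18, 0.6, -0.46], [0, 0, 0, 0.18, 0.6, -0.46], [0, 0, 0, 0, 0, 0]]}}

```text
clock: 9.0
eef_pos: [421.1, 373.1, 237.2]
tool_rot: [-1.563, 0.001, 1.659]
force: [0.6, 0.4, -0.9]
width: 40.0
```

Request:
{"fn": "apply_moves", "kwargs": {"targets": [[-0.78, 0, -0.46, 0, 0, 0], [-0.78, 0, -0.46, 0, 0, 0], [-0.78, 0, -0.46, 0, 0, 0], [-0.78, 0, -0.46, 0, 0, 0], [-0.78, 0, -0.46, 0, 0, 0], [-0.78, 0, -0.46, 0, 0, 0], [-0.78, 0, -0.46, 0, 0, 0], [-0.78, 0, -0.46, 0, 0, 0], [0, 0, 0, 0, 0, 0], [0, 0, 0, 0, 0, 0]]}}

```text
clock: 10.25
eef_pos: [589.6, 141.6, 235.9]
tool_rot: [-1.562, -0.001, 1.665]
force: [-0.4, 0.3, -0.6]
width: 40.5
```

```bash
cat >> h.py <<'E'
u=np.array([np.cos(np.radians(5)),np.sin(np.radians(5)),0]);v=np.array([-u[1],u[0],0]);o=np.array([555.5,94,0])
def binp(x,y,z):return o+x*u+y*v+[0,0,z]
E
python3 - <<'E'
from h import *
c=calibration('wrist')
a=get_image('wrist')[:,:,::-1].copy()
# expected inner floor/wall corners overlay
for x,y,z in[(-98,80,111),(-98,-80,111),(-98,92,111),(-98,-92,111),(-90,80,4),(-90,-80,4),(119,0,136)]:
    q=proj('wrist',binp(x,y,z),c);print((x,y,z),q);cv2.circle(a,tuple(int(k) for k in q),4,(0,0,255),1)
s=get_image('side')[:,:,::-1]
cv2.imwrite('pics/w4.png',np.vstack([np.hstack([cv2.resize(a,(400,300)),cv2.resize(s[90:240,200:400],(400,300))])]))
cv2.imwrite('pics/w4f.png',a)
print(tool()[0],tool()[1].as_matrix(),read_state()['width']);go(binp(38,45,44),[0,0,-1],u)
E
```

```text
(-98, 80, 111) [479.841 275.934]
(-98, -80, 111) [496.81   78.926]
(-98, 92, 111) [477.627 289.026]
(-98, -92, 111) [496.826  64.016]
(-90, 80, 4) [433.914 238.851]
(-90, -80, 4) [442.504  89.497]
(119, 0, 136) [198.067 180.46 ]
[589.447 142.312 236.083] [[-0.095 -0.009 -0.995]
 [ 0.995  0.001 -0.095]
 [ 0.002 -1.     0.008]] 40.23274330259628
shift mm tool [ -0.483 192.076  -1.582] units [-0.012  4.802 -0.04 ] | turn units [  0.018 -22.444   0.094] | shift in target frame units [ 0.004  4.802 -0.001]
shift mm tool [ -0.483 192.076  -1.582] units [-0.012  4.802 -0.04 ] | turn units [-0.06   0.056  0.011] | shift in target frame units [-0.004  4.802  0.001]
```

View pics/w4.png

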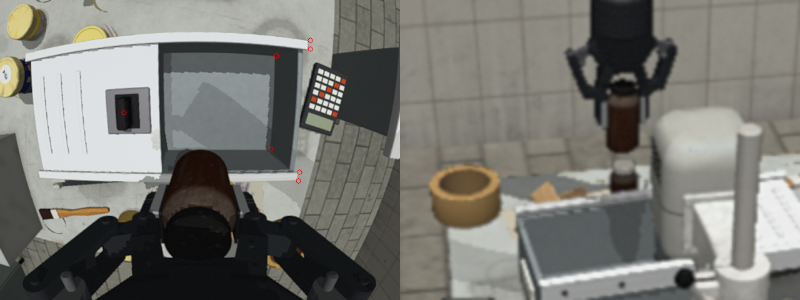

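Side and wrist views: the bottle hangs upright in the grip, and the bin and tab overlays agree with my bin pose to within about 5 mm. Next I'll lower it.

Request:
{"fn": "apply_moves", "kwargs": {"targets": [[0, 0.6, 0, -0.06, 0, 0], [0, 0.9, 0, 0, 0, 0], [0, 0.9, 0, 0, 0, 0], [0, 0.8, 0, 0, 0, 0], [0, 0.6, 0, 0, 0, 0], [0, 0.4, 0, 0, 0, 0], [0, 0.2, 0, 0, 0, 0], [0, 0, 0, 0, 0, 0], [0, 0, 0, 0, 0, 0]]}}

```text
clock: 11.48
eef_pos: [590.4, 141.2, 61.3]
tool_rot: [-1.573, -0.001, 1.664]
force: [-0.1, -0.2, -1.0]
width: 40.4
```

Request:
{"fn": "apply_moves", "kwargs": {"targets": [[0, 0.2, 0, 0, 0, 0], [0, 0.1, 0, 0, 0, 0], [0, 0, 0, 0, 0, 0]]}}

```text
clock: 11.85
eef_pos: [593.0, 141.3, 56.6]
tool_rot: [-1.581, -0.006, 1.663]
force: [-16.6, 2.8, 46.9]
width: 40.0
```

Request:
{"fn": "apply_moves", "kwargs": {"targets": [[0, -0.4, 0, 0, 0, 0], [0, 0, 0, 0, 0, 0]]}}

```text
clock: 12.1
eef_pos: [591.0, 141.1, 65.8]
tool_rot: [-1.574, -0.002, 1.664]
force: [-0.3, 1.2, -1.7]
width: 39.6
```

Run:
```python
from h import *
a=get_image('wrist')[:,:,::-1]
s=get_image('side')[:,:,::-1];t=get_image('top')[:,:,::-1]
cv2.imwrite('pics/w5.png',np.vstack([np.hstack([cv2.resize(a,(400,300)),cv2.resize(s[120:270,220:420],(400,300),interpolation=2)]),np.hstack([cv2.resize(t[150:300,180:380],(400,300),interpolation=2),np.zeros((300,400,3),np.uint8)])]))
print(read_state()['force'],tool()[0])
```

```text
[ 0.277 -0.502 -1.03 ] [589.422 141.114  63.563]
```

View pics/w5.png

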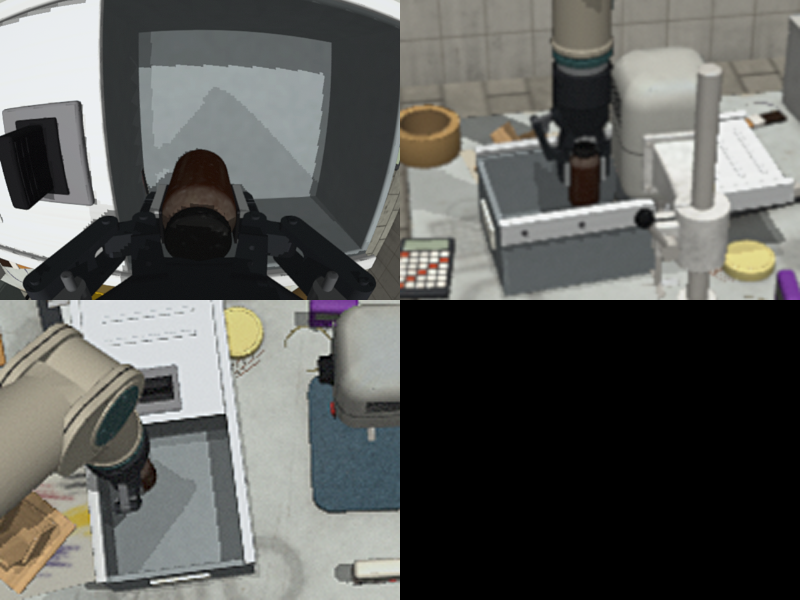

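The stop came before the bottle reached the floor. The gripper's linkage overhangs the cover's front edge (wrist view, left linkage at about (100,240)). I'll shift the placing spot towards the bin's middle (x≈0) and lower again.

Request:
{"fn": "apply_moves", "kwargs": {"targets": [[0, -0.3, 0, 0, 0, 0], [0, 0, 0.5, 0, 0, 0], [0, 0, 0.5, 0, 0, 0], [0, 0.3, 0, 0, 0, 0], [0, 0.1, 0, 0, 0, 0], [0, 0, 0, 0, 0, 0]]}}

```text
clock: 13.0
eef_pos: [550.8, 137.1, 60.1]
tool_rot: [-1.572, -0.001, 1.664]
force: [-0.2, 0.2, -0.4]
width: 39.8
```

Request:
{"fn": "apply_moves", "kwargs": {"targets": [[0, 0.2, 0, 0, 0, 0], [0, 0.1, 0, 0, 0, 0], [0, 0, 0, 0, 0, 0]]}}

```text
clock: 13.38
eef_pos: [550.0, 137.2, 48.2]
tool_rot: [-1.571, -0.001, 1.663]
force: [0.2, -0.6, -1.4]
width: 39.8
```

Free this time. I'll go on gently to the floor.

Request:
{"fn": "apply_moves", "kwargs": {"targets": [[0, 0.1, 0, 0, 0, 0], [0, 0.05, 0, 0, 0, 0], [0, 0, 0, 0, 0, 0]]}}

```text
clock: 13.75
eef_pos: [550.1, 137.3, 42.4]
tool_rot: [-1.572, -0.001, 1.663]
force: [1.2, 0.1, -1.4]
width: 39.9
```

Request:
{"fn": "apply_moves", "kwargs": {"targets": [[0, 0.07, 0, 0, 0, 0], [0, 0, 0, 0, 0, 0]]}}

```text
clock: 14.0
eef_pos: [550.1, 137.4, 39.6]
tool_rot: [-1.572, -0.001, 1.663]
force: [-0.5, 0.1, -0.8]
width: 40.3
```

Request:
{"fn": "apply_moves", "kwargs": {"targets": [[0, 0.05, 0, 0, 0, 0], [0, 0, 0, 0, 0, 0]]}}

```text
clock: 14.25
eef_pos: [550.1, 137.3, 37.6]
tool_rot: [-1.572, -0.001, 1.663]
force: [-0.2, -0.0, -1.9]
width: 40.1
```

Request:
{"fn": "apply_moves", "kwargs": {"targets": [[0, 0.05, 0, 0, 0, 0], [0, 0, 0, 0, 0, 0]]}}

```text
clock: 14.5
eef_pos: [550.1, 137.4, 35.6]
tool_rot: [-1.572, -0.001, 1.663]
force: [0.1, 1.7, -1.6]
width: 40.2
```

Request:
{"fn": "apply_moves", "kwargs": {"targets": [[0, 0.05, 0, 0, 0, 0], [0, 0, 0, 0, 0, 0]]}}

```text
clock: 14.75
eef_pos: [550.1, 137.3, 33.6]
tool_rot: [-1.572, -0.001, 1.663]
force: [0.5, -0.1, -1.5]
width: 39.9
```

Request:
{"fn": "apply_moves", "kwargs": {"targets": [[-0.3, 0, 0, 0, 0, 0], [0, 0.05, 0, 0, 0, 0], [0, 0.05, 0, 0, 0, 0], [0, 0, 0, 0, 0, 0]]}}

```text
clock: 15.25
eef_pos: [551.6, 124.1, 31.0]
tool_rot: [-1.573, -0.001, 1.662]
force: [-4.0, -2.1, 10.8]
width: 40.1
```

Request:
{"fn": "apply_moves", "kwargs": {"targets": [[0, 0.05, 0, 0, 0, 0], [0, 0, 0, 0, 0, 0]]}}

```text
clock: 15.5
eef_pos: [551.6, 123.9, 30.8]
tool_rot: [-1.573, -0.002, 1.662]
force: [-6.6, -1.4, 25.2]
width: 39.9
```

Request:
{"fn": "apply_moves", "kwargs": {"targets": [[0, -0.07, 0, 0, 0, 0], [0, 0, 0, 0, 0, 0]]}}

```text
clock: 15.75
eef_pos: [551.7, 125.4, 31.0]
tool_rot: [-1.573, -0.001, 1.663]
force: [-0.9, -0.1, 6.8]
width: 39.8
```

Request:
{"fn": "apply_moves", "kwargs": {"targets": [[0, 0, 0, 0, 0, 0], [0, 0, 0, 0, 0, 0], [0, 0, 0, 0, 0, 0], [0, 0, 0, 0, 0, 0], [0, -0.4, 0, 0, 0, 0], [0, -0.8, 0, 0, 0, 0], [0, -1, 0, 0, 0, 0], [0, -1, 0, 0, 0, 0], [0, -1, 0, 0, 0, 0], [0, -1, 0, 0, 0, 0], [0, 0, 0, 0, 0, 0]], "jaw": 1}}

```text
clock: 17.12
eef_pos: [553.0, 124.4, 242.5]
tool_rot: [-1.578, -0.002, 1.663]
force: [0.3, 0.6, 0.3]
width: 85.4
```

Run:
```python
from h import *
cv2.imwrite('pics/w6.png',get_image('wrist')[:,:,::-1])
print(tool()[0],proj('wrist',binp(-2,33,4)),proj('wrist',binp(-2,33,89)))
print('timer');go([463,-150,230],[0,0,-1],[1,0,0])
print('marker');d=np.array([464-425.5,-270.6+389.4,0]);go([445,-330,230],[0,0,-1],[d[1],-d[0],0])
```

```text
[551.707 124.897 240.465] [320.243 205.715] [320.38  226.818]
timer
shift mm tool [-265.568    9.419  113.719] units [-6.639  0.235  2.843] | turn units [  0.026 -21.839  -0.044] | shift in target frame units [ 6.872  0.262 -2.218]
shift mm tool [-265.568    9.419  113.719] units [-6.639  0.235  2.843] | turn units [0.029 0.661 0.017] | shift in target frame units [-6.872  0.262  2.218]
marker
shift mm tool [-443.14     8.889  148.24 ] units [-11.079   0.222   3.706] | turn units [  0.03  -19.594  -0.036] | shift in target frame units [11.641  0.262  0.968]
shift mm tool [-443.14     8.889  148.24 ] units [-11.079   0.222   3.706] | turn units [0.026 2.906 0.021] | shift in target frame units [-11.641   0.262  -0.968]
```

View pics/w6.png

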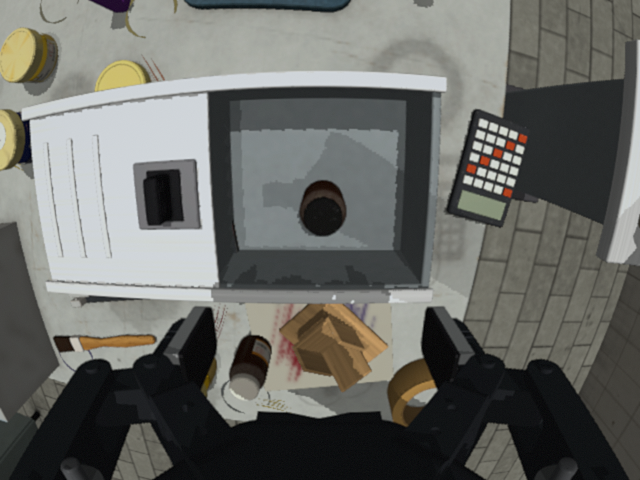

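Wrist view: the bottle stands upright in the bin, cap at (322,215), and the stand at (333,340) is empty. The timer is next.

Request:
{"fn": "apply_moves", "kwargs": {"targets": [[-0.95, 0, 0.41, 0, 0, 0], [-0.95, 0, 0.41, 0, 0, 0], [-0.95, 0, 0.41, 0, 0, 0], [-0.95, 0, 0.41, 0, 0, 0], [-0.95, 0, 0.41, 0, 0, 0], [-0.95, 0, 0.41, 0, 0, 0], [-0.95, 0, 0.38, 0, 0.4, 0], [0, 0, 0, 0, 0, 0]]}}

```text
clock: 18.18
eef_pos: [460.6, -153.3, 237.9]
tool_rot: [-1.571, -0.0, 1.601]
force: [-0.1, 0.7, 0.0]
width: 85.2
```

Run:
```python
from h import *
c=calibration('wrist');a=get_image('wrist')[:,:,::-1].copy()
p,r=tool();print(p,r.as_matrix());
for P in([463,-151,66],[463,-120,66],[463,-182,66],[463,-151,0]):
    q=proj('wrist',P,c);cv2.circle(a,tuple(int(k)for k in q),3,(0,0,255),1)
np.save('w7.npy',c,allow_pickle=True);cv2.imwrite('pics/w7.png',a);go([463,-151,34],[0,0,-1],[1,0,0])
```

```text
[ 461.475 -151.095  237.59 ] [[-0.033 -0.    -0.999]
 [ 0.999  0.002 -0.033]
 [ 0.002 -1.     0.   ]]
shift mm tool [ -0.369 203.589  -1.609] units [-0.009  5.09  -0.04 ] | turn units [  0.023 -22.261   0.005] | shift in target frame units [-0.002  5.09   0.038]
shift mm tool [ -0.369 203.589  -1.609] units [-0.009  5.09  -0.04 ] | turn units [-0.003  0.239  0.015] | shift in target frame units [ 0.002  5.09  -0.038]
```

View pics/w7.png

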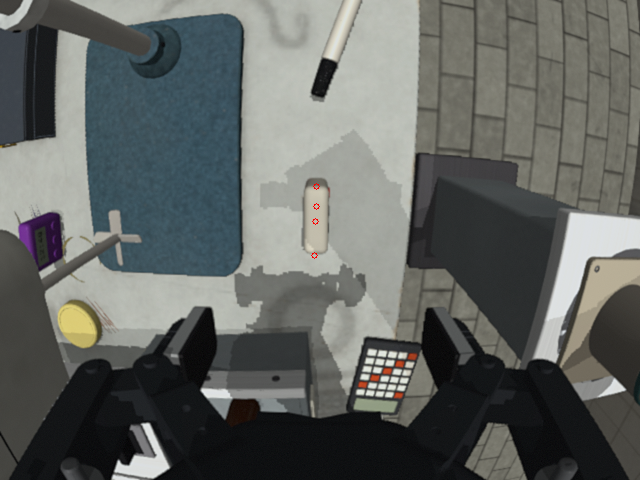

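The overlay sits on the timer, at (316,215). Now I'll lower, grip and lift.

Request:
{"fn": "apply_moves", "kwargs": {"targets": [[0, 0.6, 0, 0, 0, 0], [0, 1, 0, 0, 0, 0], [0, 1, 0, 0, 0, 0], [0, 1, 0, 0, 0, 0], [0, 0.8, 0, 0, 0, 0], [0, 0.5, 0, 0, 0, 0], [0, 0.2, 0, 0, 0, 0], [0, 0, 0, 0, 0, 0]]}}

```text
clock: 19.23
eef_pos: [462.8, -149.2, 33.8]
tool_rot: [-1.571, -0.002, 1.608]
force: [-0.1, -0.3, -0.5]
width: 85.4
```

Request:
{"fn": "apply_moves", "kwargs": {"targets": [[0, 0, 0, 0, 0, 0], [0, 0, 0, 0, 0, 0], [0, 0, 0, 0, 0, 0], [0, 0, 0, 0, 0, 0], [0, 0, 0, 0, 0, 0], [0, 0, 0, 0, 0, 0], [0, 0, 0, 0, 0, 0]], "jaw": -1}}

```text
clock: 20.1
eef_pos: [463.1, -150.0, 34.5]
tool_rot: [-1.573, -0.002, 1.608]
force: [-0.6, 1.0, 5.8]
width: 21.6
```

Request:
{"fn": "apply_moves", "kwargs": {"targets": [[0, -0.5, 0, 0, 0, 0], [0, -1, 0, 0, 0, 0], [0, -1, 0, 0, 0, 0], [0, -1, 0, 0, 0, 0], [0, -0.9, 0, 0, 0, 0], [0, 0, 0, 0, 0, 0]]}}

```text
clock: 20.85
eef_pos: [463.9, -150.8, 211.9]
tool_rot: [-1.576, -0.0, 1.608]
force: [0.2, -0.3, -1.4]
width: 21.2
```

Run:
```python
from h import *
print(tool()[0]);go(binp(-2,-34,150),[0,0,-1],u)
```

```text
[ 463.885 -150.849  211.914]
shift mm tool [ 207.207   62.464 -100.039] units [ 5.18   1.562 -2.501] | turn units [ 0.    22.141  0.058] | shift in target frame units [-5.048  1.548  2.765]
shift mm tool [ 207.207   62.464 -100.039] units [ 5.18   1.562 -2.501] | turn units [ 0.038 -0.358 -0.   ] | shift in target frame units [ 5.048  1.548 -2.765]
```

Request:
{"fn": "apply_moves", "kwargs": {"targets": [[0, 0, 0, 0, -0.36, 0], [0.84, 0, -0.46, 0, 0, 0], [0.84, 0, -0.46, 0, 0, 0], [0.84, 0, -0.46, 0, 0, 0], [0.84, 0, -0.46, 0, 0, 0], [0.84, 0, -0.46, 0, 0, 0], [0.84, 0, -0.46, 0, 0, 0], [0, 0, 0, 0, 0, 0], [0, 0, 0, 0, 0, 0]]}}

```text
clock: 21.98
eef_pos: [554.1, 59.6, 209.2]
tool_rot: [-1.57, -0.001, 1.657]
force: [-0.8, -1.2, -0.9]
width: 21.2
```

Request:
{"fn": "apply_moves", "kwargs": {"targets": [[0, 0.6, 0, 0, 0, 0], [0, 0.9, 0, 0, 0, 0], [0, 0.9, 0, 0, 0, 0], [0, 0.7, 0, 0, 0, 0], [0, 0.5, 0, 0, 0, 0], [0, 0.3, 0, 0, 0, 0], [0, 0.2, 0, 0, 0, 0], [0, 0.1, 0, 0, 0, 0], [0, 0, 0, 0, 0, 0], [0, 0, 0, 0, 0, 0]]}}

```text
clock: 23.22
eef_pos: [555.7, 60.5, 43.0]
tool_rot: [-1.573, -0.001, 1.658]
force: [1.0, 0.1, -1.5]
width: 20.9
```

Request:
{"fn": "apply_moves", "kwargs": {"targets": [[0, 0.06, 0, 0, 0, 0], [0, 0.06, 0, 0, 0, 0], [0, 0, 0, 0, 0, 0]]}}

```text
clock: 23.6
eef_pos: [555.5, 60.5, 38.5]
tool_rot: [-1.573, -0.002, 1.658]
force: [-1.2, 0.3, 7.9]
width: 21.1
```

Contact with the floor. Now I'll release, rise and go over to the marker.

Request:
{"fn": "apply_moves", "kwargs": {"targets": [[0, 0, 0, 0, 0, 0], [0, 0, 0, 0, 0, 0], [0, 0, 0, 0, 0, 0], [0, 0, 0, 0, 0, 0], [0, 0, 0, 0, 0, 0], [0, -0.5, 0, 0, 0, 0], [0, -1, 0, 0, 0, 0], [0, -1, 0, 0, 0, 0], [0, -1, 0, 0, 0, 0], [0, -1, 0, 0, 0, 0], [0, 0, 0, 0, 0, 0]], "jaw": 1}}

```text
clock: 24.98
eef_pos: [557.0, 59.4, 221.8]
tool_rot: [-1.579, -0.001, 1.657]
force: [0.8, -0.5, 0.1]
width: 85.0
```

Run:
```python
from h import *
cv2.imwrite('pics/w8.png',get_image('wrist')[:,:,::-1])
# refine marker by segmentation of earlier pictures is enough; plan
d=np.array([464.1-425.6,-270.6+389.4,0]);print(tool()[0]);go([444,-329,200],[0,0,-1],[d[1],-d[0],0])
print(proj('wrist',binp(0,-34,70)),proj('wrist',binp(-2,33,89)))
```

```text
[555.776  60.005 219.819]
shift mm tool [-377.873   18.467  145.198] units [-9.447  0.462  3.63 ] | turn units [  0.027 -19.633  -0.04 ] | shift in target frame units [10.113  0.495  0.34 ]
shift mm tool [-377.873   18.467  145.198] units [-9.447  0.462  3.63 ] | turn units [0.029 2.867 0.02 ] | shift in target frame units [-10.113   0.495  -0.34 ]
[316.018 225.025] [318.389 309.67 ]
```

View pics/w8.png

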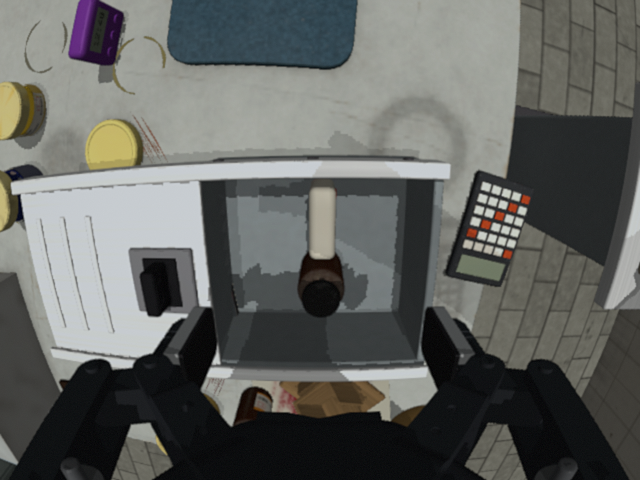

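Wrist view: the timer stands at (321,222) and the bottle at (321,290), both in the bin. Now the marker. I'll back off in -x first to pass clear of the mixer head.

Request:
{"fn": "apply_moves", "kwargs": {"targets": [[0, 0, 0.95, 0, 0, 0], [0, 0, 0.95, 0, 0, 0], [0, 0, 0.95, 0, 0, 0], [0, 0, 0, 0, 0.72, 0], [0, 0, 0, 0, 0.72, 0], [0, 0, 0, 0, 0.72, 0], [0, 0, 0, 0, 0.71, 0], [0, 0, 0, 0, 0, 0]]}}

```text
clock: 26.02
eef_pos: [440.7, 50.2, 216.9]
tool_rot: [-1.57, -0.0, 1.258]
force: [-0.2, -0.7, -0.3]
width: 85.5
```

Run:
```python
from h import *
d=np.array([464.1-425.6,-270.6+389.4,0]);print(tool()[0]);go([444,-329,150],[0,0,-1],[d[1],-d[0],0])
```

```text
[440.732  50.249 216.911]
shift mm tool [-359.83    66.668 -119.981] units [-8.996  1.667 -3.   ] | turn units [  0.004 -22.498   0.012] | shift in target frame units [8.994 1.673 3.001]
shift mm tool [-359.83    66.668 -119.981] units [-8.996  1.667 -3.   ] | turn units [-0.008  0.002  0.002] | shift in target frame units [-8.994  1.673 -3.001]
```

Request:
{"fn": "apply_moves", "kwargs": {"targets": [[-0.9, 0, -0.3, 0, 0, 0], [-0.9, 0, -0.3, 0, 0, 0], [-0.9, 0, -0.3, 0, 0, 0], [-0.9, 0, -0.3, 0, 0, 0], [-0.9, 0, -0.3, 0, 0, 0], [-0.9, 0, -0.3, 0, 0, 0], [-0.9, 0, -0.3, 0, 0, 0], [-0.9, 0.4, -0.3, 0, 0, 0], [-0.9, 0.6, -0.3, 0, 0, 0], [-0.9, 0.6, -0.3, 0, 0, 0], [0, 0, 0, 0, 0, 0], [0, 0, 0, 0, 0, 0]]}}

```text
clock: 27.52
eef_pos: [444.3, -328.4, 152.8]
tool_rot: [-1.57, -0.003, 1.258]
force: [-0.7, 0.0, -0.6]
width: 85.5
```

Run:
```python
from h import *
c=calibration('wrist');a=get_image('wrist')
cv2.imwrite('pics/w9.png',a[:,:,::-1])
print(tool()[0])
# white body + black cap of the marker near expected place
A,B=proj('wrist',[464.1,-270.6,9],c),proj('wrist',[425.6,-389.4,9],c);print(A,B)
h=cv2.cvtColor(a,cv2.COLOR_RGB2GRAY)
m=(h>215).astype(np.uint8)
n,l,st,ce=cv2.connectedComponentsWithStats(m)
for i in range(1,n):
    if 300<st[i,4]<20000:
        ys,xs=np.where(l==i);r=cv2.minAreaRect(np.c_[xs,ys].astype(np.float32));print(st[i],ce[i],r)
P=(A+B)/2;print([int(h[int(P[1]),int(P[0])+k]) for k in range(-40,41,5)])
print([int(h[int(P[1])+k,int(P[0])]) for k in range(-90,91,10)])
```

```text
[ 444.787 -328.002  153.106]
[317.338 296.403] [317.351 146.235]
[142, 153, 155, 156, 158, 159, 124, 164, 176, 160, 110, 156, 156, 157, 157, 160, 158]
[185, 185, 189, 176, 176, 174, 174, 174, 175, 176, 175, 176, 176, 175, 22, 20, 13, 11, 108]
```

Run:
```python
from h import *
h=cv2.imread('pics/w9.png',0)
print([(r,int(h[r,317])) for r in list(range(120,156,3))+list(range(290,320,3))])
```

```text
[(120, 181), (123, 180), (126, 184), (129, 185), (132, 183), (135, 184), (138, 184), (141, 185), (144, 133), (147, 205), (150, 202), (153, 175), (290, 12), (293, 12), (296, 11), (299, 13), (302, 12), (305, 29), (308, 109), (311, 107), (314, 107), (317, 106)]
```

The pen shows centred across the jaws. Its ends at rows 144 and 306 put its middle about 3 mm further towards the cap. I'll lower and grip.

Request:
{"fn": "apply_moves", "kwargs": {"targets": [[0.08, 0.6, 0, 0, 0, 0], [0, 0.8, 0, 0, 0, 0], [0, 0.8, 0, 0, 0, 0], [0, 0.7, 0, 0, 0, 0], [0, 0.4, 0, 0, 0, 0], [0, 0.2, 0, 0, 0, 0], [0, 0.15, 0, 0, 0, 0], [0, 0.07, 0, 0, 0, 0], [0, 0, 0, 0, 0, 0]]}}

```text
clock: 28.7
eef_pos: [445.9, -326.1, 4.5]
tool_rot: [-1.572, -0.002, 1.257]
force: [0.2, 0.5, 0.4]
width: 85.7
```

Request:
{"fn": "apply_moves", "kwargs": {"targets": [[0, 0, 0, 0, 0, 0], [0, 0, 0, 0, 0, 0], [0, 0, 0, 0, 0, 0], [0, 0, 0, 0, 0, 0], [0, 0, 0, 0, 0, 0], [0, 0, 0, 0, 0, 0], [0, 0, 0, 0, 0, 0], [0, 0, 0, 0, 0, 0]], "jaw": -1}}

```text
clock: 29.7
eef_pos: [445.9, -325.9, 4.5]
tool_rot: [-1.572, -0.002, 1.257]
force: [0.1, 0.7, 5.9]
width: 15.5
```

Request:
{"fn": "apply_moves", "kwargs": {"targets": [[0, -0.4, 0, 0, 0, 0], [0, -0.9, 0, 0, 0, 0], [0, -1, 0, 0, 0, 0], [0, -1, 0, 0, 0, 0], [0, -1, 0, 0, 0, 0], [0, -0.8, 0, 0, 0, 0], [0, 0, 0, 0, 0, 0]]}}

```text
clock: 30.58
eef_pos: [446.3, -327.4, 211.1]
tool_rot: [-1.576, 0.0, 1.257]
force: [-0.3, -0.5, -0.6]
width: 15.6
```

Run:
```python
from h import *
print(tool()[0]);go(binp(-48,0,64),[0,0,-1],u);print(binp(-48,0,64))
```

```text
[ 446.27  -327.414  211.05 ]
shift mm tool [415.827 146.623  71.178] units [10.396  3.666  1.779] | turn units [ 0.012 19.627  0.049] | shift in target frame units [-10.257   3.676   2.439]
shift mm tool [415.827 146.623  71.178] units [10.396  3.666  1.779] | turn units [ 0.036 -2.873 -0.008] | shift in target frame units [10.257  3.676 -2.439]
[507.683  89.817  64.   ]
```

Request:
{"fn": "apply_moves", "kwargs": {"targets": [[0.945, 0, 0.16, 0, 0, 0], [0.945, 0, 0.16, 0, 0, 0], [0.945, 0, 0.16, 0, 0, 0], [0.945, 0, 0.16, 0, 0, 0], [0.945, 0, 0.16, 0, 0, 0], [0.945, 0, 0.16, 0, 0, 0], [0.945, 0, 0.16, 0, 0, 0], [0.945, 0, 0.16, 0, 0, 0], [0.945, 0, 0.16, 0, 0, 0], [0.945, 0, 0.16, 0, 0, 0], [0.945, 0, 0.16, 0, 0, 0]]}}

```text
clock: 31.95
eef_pos: [506.3, 92.4, 208.3]
tool_rot: [-1.57, -0.001, 1.257]
force: [0.6, -0.3, -0.2]
width: 15.5
```

Request:
{"fn": "apply_moves", "kwargs": {"targets": [[0, 0, 0, 0, -0.72, 0], [0, 0, 0, 0, -0.72, 0], [0, 0, 0, 0, -0.72, 0], [0, 0, 0, 0, -0.71, 0], [0, 0, 0, 0, 0, 0], [0, 0, 0, 0, 0, 0]]}}

```text
clock: 32.7
eef_pos: [506.6, 91.0, 208.5]
tool_rot: [-1.571, -0.001, 1.656]
force: [-0.5, 0.0, -0.1]
width: 15.3
```

Run:
```python
from h import *
print(read_state()['width'],tool()[0]);go(binp(-48,0,64),[0,0,-1],u)
```

```text
15.303111008636481 [506.564  91.021 208.549]
shift mm tool [ -1.471 144.548  -0.978] units [-0.037  3.614 -0.024] | turn units [-0.014 22.485  0.003] | shift in target frame units [0.032 3.614 0.025]
shift mm tool [ -1.471 144.548  -0.978] units [-0.037  3.614 -0.024] | turn units [ 0.002 -0.015  0.009] | shift in target frame units [-0.032  3.614 -0.025]
```

Request:
{"fn": "apply_moves", "kwargs": {"targets": [[-0.03, 0.6, 0, 0, 0, 0], [0, 0.8, 0, 0, 0, 0], [0, 0.8, 0, 0, 0, 0], [0, 0.6, 0, 0, 0, 0], [0, 0.4, 0, 0, 0, 0], [0, 0.3, 0, 0, 0, 0], [0, 0.1, 0, 0, 0, 0], [0, 0.05, 0, 0, 0, 0], [0, 0.05, 0, 0, 0, 0], [0, 0, 0, 0, 0, 0]]}}

```text
clock: 33.95
eef_pos: [507.4, 90.2, 61.1]
tool_rot: [-1.572, -0.001, 1.658]
force: [-0.8, -0.3, -0.7]
width: 15.6
```

Request:
{"fn": "apply_moves", "kwargs": {"targets": [[0, 0.1, 0, 0, 0, 0], [0, 0, 0, 0, 0, 0]]}}

```text
clock: 34.2
eef_pos: [507.0, 90.2, 56.7]
tool_rot: [-1.571, -0.001, 1.658]
force: [0.3, -0.9, -0.2]
width: 15.6
```

Request:
{"fn": "apply_moves", "kwargs": {"targets": [[0, 0.1, 0, 0, 0, 0], [0, 0, 0, 0, 0, 0]]}}

```text
clock: 34.45
eef_pos: [507.2, 90.1, 52.6]
tool_rot: [-1.572, -0.001, 1.658]
force: [1.5, 0.7, 0.0]
width: 15.6
```

Request:
{"fn": "apply_moves", "kwargs": {"targets": [[0, 0.1, 0, 0, 0, 0], [0, 0, 0, 0, 0, 0]]}}

```text
clock: 34.7
eef_pos: [509.2, 90.1, 49.2]
tool_rot: [-1.575, -0.001, 1.658]
force: [5.3, 0.2, 0.2]
width: 15.1
```

Request:
{"fn": "apply_moves", "kwargs": {"targets": [[0, 0.1, 0, 0, 0, 0], [0, 0, 0, 0, 0, 0]]}}

```text
clock: 34.95
eef_pos: [511.3, 89.9, 45.9]
tool_rot: [-1.579, 0.0, 1.657]
force: [8.7, 0.9, 1.4]
width: 15.1
```

Request:
{"fn": "apply_moves", "kwargs": {"targets": [[0, -0.2, -0.05, 0, 0, 0], [0, -0.15, -0.05, 0, 0, 0], [0, 0, 0, 0, 0, 0]]}}

```text
clock: 35.33
eef_pos: [510.8, 90.5, 59.1]
tool_rot: [-1.572, -0.001, 1.658]
force: [0.3, 0.7, -1.1]
width: 15.0
```

Request:
{"fn": "apply_moves", "kwargs": {"targets": [[0, 0, 0, 0, 0, 0], [0, 0, 0, 0, 0, 0], [0, 0, 0, 0, 0, 0], [0, 0, 0, 0, 0, 0], [0, -0.3, 0, 0, 0, 0], [0, -0.7, 0, 0, 0, 0], [0, -1, 0, 0, 0, 0], [0, -1, 0, 0, 0, 0], [0, -1, 0, 0, 0, 0], [0, 0, 0, 0, 0, 0]], "jaw": -0.2}}

```text
clock: 36.58
eef_pos: [512.8, 89.9, 222.2]
tool_rot: [-1.578, -0.002, 1.658]
force: [1.4, -0.3, -0.3]
width: 34.4
```

Run:
```python
from h import *
c=calibration('wrist');a=get_image('wrist')[:,:,::-1].copy();cv2.imwrite('pics/w10.png',a)
# plate/tab measurement: predicted location + gray rows around
T=proj('wrist',binp(119,0,136),c);print('tab pred',T)
h=cv2.cvtColor(a,cv2.COLOR_BGR2GRAY);m=(h<60).astype(np.uint8)
n,l,st,ce=cv2.connectedComponentsWithStats(m)
for i in range(1,n):
    if st[i,4]>150 and np.linalg.norm(ce[i]-T)<90:print('dark',st[i],ce[i])
# marker: bright pixels in bin region rows
m=cv2.inRange(h,170,255)
n,l,st,ce=cv2.connectedComponentsWithStats(m)
for i in range(1,n):
    if 200<st[i,4]<30000:print('bright',st[i],ce[i])
for P in [(-90,-80,4),(-90,80,4),(80,-80,4),(80,80,4)]:print(P,proj('wrist',binp(*P),c))
print(tool()[0]);go(binp(119,0,160),[0,0,-1],u)
```

```text
tab pred [100.117 249.286]
dark [ 149  135   51  189 5647] [172.407 218.678]
dark [  88  216   43   56 1880] [108.604 243.176]
bright [ 591   50   49  238 4282] [621.82 182.48]
bright [    0   138   170   191 22187] [ 77.339 234.213]
bright [ 259  147   24   70 1547] [270.994 180.451]
bright [314 156  17  83 934] [322.494 197.246]
bright [ 399  286   47   67 1935] [422.642 317.168]
bright [385 295  18  18 210] [394.5   301.929]
bright [  15  315  218   96 6999] [ 98.194 354.428]
bright [ 328  335   35   75 1381] [348.119 373.095]
bright [189 412  26  29 375] [204.765 428.28 ]
(-90, -80, 4) [369.284 127.442]
(-90, 80, 4) [364.406 282.445]
(80, -80, 4) [196.148 130.858]
(80, 80, 4) [207.217 281.042]
[511.605  90.291 220.398]
shift mm tool [  -0.241   61.027 -162.817] units [-0.006  1.526 -4.07 ] | turn units [-0.024 22.499  0.043] | shift in target frame units [0.003 1.51  4.076]
shift mm tool [  -0.241   61.027 -162.817] units [-0.006  1.526 -4.07 ] | turn units [ 0.028 -0.001  0.015] | shift in target frame units [-0.003  1.51  -4.076]
```

Run:
```python
from h import *
p,r=tool();c=calibration('wrist')
for x in(113,125):
  for y in(-18,18):
    for z in(110,136):print((x,y,z),proj('wrist',binp(x,y,z),c))
a=cv2.imread('pics/w10.png',0);
for r_ in (228,243,258):print(r_,[int(k) for k in a[r_,60:150:3]])
print([int(k) for k in a[190:300:4,100]])
# opening with lower view from previous w8 skipped
```

```text
(113, -18, 110) [116.672 216.908]
(113, -18, 136) [ 99.479 225.605]
(113, 18, 110) [123.139 260.596]
(113, 18, 136) [107.406 272.514]
(125, -18, 110) [104.345 217.264]
(125, -18, 136) [ 86.656 225.874]
(125, 18, 110) [111.034 260.336]
(125, 18, 136) [ 94.8   272.029]
228 [224, 224, 224, 224, 224, 224, 224, 224, 187, 110, 29, 15, 17, 11, 8, 6, 8, 10, 8, 27, 27, 25, 122, 127, 127, 127, 118, 56, 225, 225]
243 [209, 224, 224, 224, 224, 224, 224, 224, 225, 165, 29, 26, 28, 24, 14, 7, 10, 4, 13, 13, 26, 27, 21, 127, 127, 126, 128, 105, 143, 225]
258 [225, 188, 224, 224, 224, 225, 224, 224, 224, 225, 149, 21, 27, 28, 25, 15, 12, 10, 5, 10, 13, 25, 29, 37, 129, 127, 127, 127, 81, 221]
[224, 225, 224, 224, 184, 126, 129, 25, 20, 12, 9, 16, 16, 18, 23, 24, 25, 28, 29, 28, 24, 227, 223, 223, 224, 224, 224, 225]
```

The marker lies flat along the bin's y at x ≈ -43 mm (white body at (322,197), inside the floor outline). The tab outline agrees with the prediction to about 2 mm. Now the cover.

Request:
{"fn": "apply_moves", "kwargs": {"targets": [[0, 0, -0.81, 0, 0, 0], [0, 0, -0.81, 0, 0, 0], [0, 0, -0.81, 0, 0, 0], [0, 0, -0.8, 0, 0, 0], [0, 0, -0.8, 0, 0, 0], [0, 0.5, 0, 0, 0, 0], [0, 0.8, 0, 0, 0, 0], [0, 0, 0, 0, 0, 0]], "jaw": 0.2}}

```text
clock: 37.62
eef_pos: [668.1, 104.6, 163.0]
tool_rot: [-1.563, -0.002, 1.657]
force: [0.7, 0.7, 0.6]
width: 51.5
```

Run:
```python
from h import *
print(read_state()['width']);c=calibration('wrist');a=get_image('wrist')[:,:,::-1];cv2.imwrite('pics/w11.png',a)
p,r=tool();print(p)
for x in(111,123):
  for y in(-18,18):print((x,y),proj('wrist',binp(x,y,136),c),proj('wrist',binp(x,y,110),c))
h=cv2.cvtColor(a,cv2.COLOR_BGR2GRAY)
T=proj('wrist',binp(117,0,130),c).astype(int);print(T)
for dr in(-20,-10,0):print(T[1]+dr,[int(k) for k in h[T[1]+dr,T[0]-60:T[0]+61:4]])
go(binp(117,0,124),[0,0,-1],u)
```

```text
51.528936636042594
[669.636 104.368 165.184]
(111, -18) [322.658 252.054] [321.763 236.719]
(111, 18) [322.414 317.857] [321.618 296.222]
(123, -18) [297.722 252.126] [299.861 236.789]
(123, 18) [299.21  317.898] [300.958 296.268]
[310 281]
261 [83, 86, 86, 85, 86, 80, 17, 17, 11, 18, 18, 18, 17, 18, 12, 15, 18, 18, 15, 86, 87, 87, 88, 87, 76, 173, 171, 172, 171, 98, 98]
271 [120, 85, 86, 84, 85, 87, 15, 17, 17, 15, 17, 18, 16, 18, 13, 14, 18, 16, 14, 85, 86, 86, 86, 87, 80, 173, 172, 172, 165, 96, 99]
281 [168, 53, 77, 47, 71, 85, 16, 18, 17, 10, 17, 14, 16, 17, 9, 17, 15, 18, 15, 84, 86, 86, 85, 86, 82, 106, 91, 90, 87, 114, 114]
shift mm tool [-0.436 41.174 -2.539] units [-0.011  1.029 -0.063] | turn units [-0.016 22.493 -0.039] | shift in target frame units [0.01 1.03 0.06]
shift mm tool [-0.436 41.174 -2.539] units [-0.011  1.029 -0.063] | turn units [-0.025 -0.006  0.01 ] | shift in target frame units [-0.01  1.03 -0.06]
```

Request:
{"fn": "apply_moves", "kwargs": {"targets": [[0, 0, -0.18, 0, 0, 0], [0, 0.4, 0, 0, 0, 0], [0, 0.4, 0, 0, 0, 0], [0, 0.2, 0, 0, 0, 0], [0, 0, 0, 0, 0, 0], [0, 0, 0, 0, 0, 0]]}}

```text
clock: 38.42
eef_pos: [679.1, 104.8, 127.4]
tool_rot: [-1.572, -0.001, 1.658]
force: [-0.3, -0.2, 0.2]
width: 51.1
```

Run:
```python
from h import *
c=calibration('wrist');a=get_image('wrist')[:,:,::-1];cv2.imwrite('pics/w12.png',a)
p,r=tool();print(p,read_state()['force'],read_state()['width'])
t=proj('wrist',p,c);print('tcp px',t,'z110 below',proj('wrist',p*[1,1,0]+[0,0,110],c),proj('wrist',p*[1,1,0]+[0,0,110]+10*u,c))
h=cv2.cvtColor(a,cv2.COLOR_BGR2GRAY)
for R_ in range(230,360,15):print(R_,[int(k) for k in h[R_,230:400:5]])
```

```text
[679.214 104.872 127.547] [ 0.041  1.112 -0.606] 51.14833036185185
tcp px [318.679 313.678] z110 below [318.691 296.211] [297.643 296.143]
230 [179, 179, 179, 179, 179, 180, 180, 179, 179, 170, 164, 164, 165, 165, 166, 166, 165, 166, 166, 166, 166, 166, 167, 166, 167, 168, 167, 167, 168, 168, 168, 169, 168, 169]
245 [179, 179, 179, 180, 179, 180, 83, 90, 80, 81, 82, 82, 82, 81, 81, 82, 81, 82, 82, 79, 82, 82, 82, 82, 82, 82, 82, 82, 81, 80, 171, 172, 172, 173]
260 [175, 179, 179, 180, 177, 166, 69, 86, 84, 84, 84, 65, 11, 15, 14, 13, 13, 12, 13, 14, 14, 15, 14, 13, 39, 86, 85, 86, 85, 80, 170, 168, 168, 161]
275 [162, 161, 161, 162, 162, 162, 77, 85, 84, 84, 85, 81, 17, 18, 17, 5, 9, 5, 7, 7, 9, 17, 15, 16, 41, 84, 85, 85, 84, 76, 167, 166, 166, 126]
290 [162, 162, 162, 164, 90, 90, 67, 84, 84, 83, 84, 84, 14, 16, 9, 11, 14, 16, 17, 16, 16, 14, 17, 17, 55, 85, 84, 85, 50, 42, 160, 163, 162, 99]
305 [162, 120, 66, 65, 13, 5, 89, 84, 83, 84, 85, 86, 16, 14, 15, 10, 15, 15, 17, 13, 14, 17, 17, 15, 55, 84, 85, 45, 45, 62, 29, 7, 66, 66]
320 [61, 65, 66, 7, 7, 6, 111, 45, 46, 46, 46, 47, 7, 8, 6, 13, 17, 14, 16, 16, 9, 6, 5, 7, 45, 45, 46, 46, 45, 77, 6, 7, 12, 56]
335 [64, 66, 11, 8, 6, 7, 79, 54, 60, 60, 55, 47, 8, 5, 6, 4, 8, 8, 7, 5, 6, 4, 5, 8, 46, 46, 46, 45, 46, 92, 4, 7, 7, 7]
350 [22, 51, 12, 7, 4, 0, 115, 114, 114, 114, 114, 114, 115, 115, 115, 3, 12, 8, 9, 7, 6, 90, 88, 88, 88, 88, 88, 88, 87, 87, 58, 7, 6, 6]
```

The plate spans cols 259–378 and the jaws' centre is at 318.7, so it is centred. Now I'll pinch.

Request:
{"fn": "apply_moves", "kwargs": {"targets": [[0, 0.08, 0, 0, 0, 0], [0, 0, 0, 0, 0, 0], [0, 0, 0, 0, 0, 0], [0, 0, 0, 0, 0, 0], [0, 0, 0, 0, 0, 0], [0, 0, 0, 0, 0, 0]], "jaw": -1}}

```text
clock: 39.22
eef_pos: [678.9, 105.1, 124.0]
tool_rot: [-1.572, -0.001, 1.658]
force: [-0.6, 0.1, 1.6]
width: 9.9
```

Request:
{"fn": "apply_moves", "kwargs": {"targets": [[0, 0.1, 0, 0, 0, 0], [0, 0.1, 0, 0, 0, 0], [0, 0, 0, 0, 0, 0]]}}

```text
clock: 39.6
eef_pos: [679.3, 105.1, 116.2]
tool_rot: [-1.573, -0.002, 1.658]
force: [-1.4, 0.9, 5.8]
width: 10.1
```

Request:
{"fn": "apply_moves", "kwargs": {"targets": [[0, 0.03, 0, 0, 0, 0], [0, 0, 0.2, 0, 0, 0], [0, 0, 0.3, 0, 0, 0], [0, 0, 0.3, 0, 0, 0], [0, 0, 0, 0, 0, 0]]}}

```text
clock: 40.22
eef_pos: [647.4, 102.1, 115.9]
tool_rot: [-1.574, -0.002, 1.658]
force: [-1.1, 1.7, 8.9]
width: 10.2
```

Request:
{"fn": "apply_moves", "kwargs": {"targets": [[0, 0, 0.4, 0, 0, 0], [0, 0, 0.4, 0, 0, 0], [0, 0, 0.4, 0, 0, 0], [0, 0, 0.4, 0, 0, 0], [0, 0, 0.4, 0, 0, 0], [0, 0, 0.4, 0, 0, 0], [0, 0, 0.4, 0, 0, 0], [0, 0, 0.3, 0, 0, 0], [0, 0, 0.2, 0, 0, 0], [0, 0, 0, 0, 0, 0]]}}

```text
clock: 41.48
eef_pos: [516.5, 89.9, 115.8]
tool_rot: [-1.575, -0.001, 1.657]
force: [-1.0, -0.3, 11.8]
width: 10.0
```

Request:
{"fn": "apply_moves", "kwargs": {"targets": [[0, 0, 0.1, 0, 0, 0], [0, 0, 0.1, 0, 0, 0], [0, 0, 0, 0, 0, 0]]}}

```text
clock: 41.85
eef_pos: [509.2, 89.3, 115.8]
tool_rot: [-1.576, -0.001, 1.657]
force: [-0.5, -0.2, 12.2]
width: 10.0
```

Request:
{"fn": "apply_moves", "kwargs": {"targets": [[0, 0, 0.07, 0, 0, 0], [0, 0, 0.07, 0, 0, 0], [0, 0, 0, 0, 0, 0]]}}

```text
clock: 42.22
eef_pos: [504.1, 88.8, 115.8]
tool_rot: [-1.577, -0.0, 1.657]
force: [0.7, -0.3, 13.0]
width: 9.9
```

Request:
{"fn": "apply_moves", "kwargs": {"targets": [[0, 0, 0.05, 0, 0, 0], [0, 0, 0.05, 0, 0, 0], [0, 0, 0, 0, 0, 0]]}}

```text
clock: 42.6
eef_pos: [503.9, 88.8, 116.2]
tool_rot: [-1.583, 0.001, 1.657]
force: [8.3, 0.3, 5.6]
width: 10.2
```

The end stop is felt (8 N against the push). One more nudge, then I'll open and rise.

Request:
{"fn": "apply_moves", "kwargs": {"targets": [[0, 0.03, 0.05, 0, 0, 0], [0, 0, 0, 0, 0, 0], [0, 0, 0, 0, 0, 0]]}}

```text
clock: 42.98
eef_pos: [503.8, 88.7, 115.8]
tool_rot: [-1.587, 0.001, 1.657]
force: [9.8, 2.0, 10.0]
width: 10.1
```

Request:
{"fn": "apply_moves", "kwargs": {"targets": [[0, 0, 0, 0, 0, 0], [0, 0, 0, 0, 0, 0], [0, 0, 0, 0, 0, 0], [0, 0, 0, 0, 0, 0], [0, -0.3, 0, 0, 0, 0], [0, -0.8, 0, 0, 0, 0], [0, -1, 0, 0, 0, 0], [0, -1, 0, 0, 0, 0], [0, -0.5, 0, 0, 0, 0], [0, 0, 0, 0, 0, 0], [0, 0, 0, 0, 0, 0]], "jaw": 0.4}}

```text
clock: 44.35
eef_pos: [495.2, 89.0, 256.8]
tool_rot: [-1.571, -0.002, 1.658]
force: [-1.1, 0.1, -0.2]
width: 59.5
```

Run:
```python
from h import *
a=get_image('wrist')[:,:,::-1];t=get_image('top')[:,:,::-1];s=get_image('side')[:,:,::-1]
k=lambda i,x,y,w,h:cv2.resize(i[y:y+h,x:x+w],(400,300),interpolation=2)
cv2.imwrite('pics/end.png',np.vstack([np.hstack([cv2.resize(a,(400,300)),k(s,220,120,200,150)]),np.hstack([k(t,120,120,240,180),k(s,200,140,320,240)])]))
print(read_state()['clock'],tool()[0],read_state()['force'])
```

```text
44.5 [495.235  88.829 256.438] [ 0.149 -0.046 -0.722]
```

View pics/end.png

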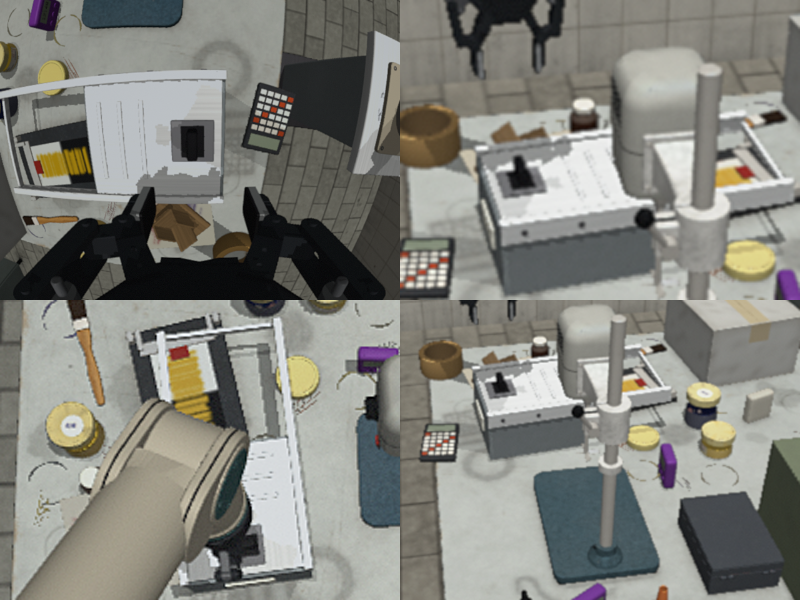

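The cover is shut flush with the bin's front, the tab is up, and the bystanders are in place. I'll hand in.

```bash
python3 -c "
from cell import *
print(finish_job())"
```

```text
the job is handed in; nothing more can be done
None
```

The bottle, timer and marker are in the bin and the cover is shut over them. I handed the job in at about 44.5 s of the 72 s allowed.

**Loading:** I drew the bottle out along its lean and set it upright on the bin's floor. The timer went in standing beside it. I dropped the marker about 50 mm, and it lies flat in front of them.

**Cover:** I pinched the tab, pressed it about 8 mm down and slid the cover roughly 176 mm. It met the end stop, which pushed back with 8–10 N. Then I let go and rose clear.

**Last checks:** The final pictures show the cover flush with the bin's front, the tab up again, and the standing bottle, tape roll and calculator where they were. The measured force at the end was about zero. I checked the bottle and timer upright in the wrist pictures before shutting. I judged the marker only from image numbers, since I had one picture left to view.

**What went less well:**
- **Bottle placing:** My first lowering was too close to the open cover. The gripper's linkage seems to have landed on the cover's edge, and the wrist force read 47 N for a moment. If that was all on the gripper's body, it passed the 40 N limit. I backed off and placed the bottle nearer the middle.
- **Marker placing:** The linkage also brushed the bin's front wall at about 9 N.

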